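Lay the tall angle plate on its back against the stop

TASK

Two angle plates stand on the black set-up board: push against the inner face of the taller one, near its top, so that it tips over its heel towards the steel stop rail and lies flat on the back of its long leg. Then push it along the board until the end of the long leg is flush and square against the rail. Only push, do not lift or carry it, and leave the shorter plate and everything else where it is.

Things in the scene. Friction and masses are not known exactly. Their poses are not given: they have to be found in the camera images.
- board: Fixed set-up board: black rubber, 300 mm (its x) by 360 mm (its y), 12 mm thick, origin at the centre of its underside on the bench, z up. A steel stop rail, 20 mm wide, 340 mm long, rising 24 mm above the board, runs along its far edge; its robot-side face is the plane x = 125 mm. +x points to the rail, away from the robot; yaw and place vary.
- stop_face (a point): Middle of the stop rail's face that looks at the robot, 8 mm above the board's top; axes as the board.
- tall_plate: Taller aluminium angle plate (L), 80 mm wide (y), legs 10 mm thick, 0.3 to 0.5 kg, loose. Long leg 120 mm high (z), foot 60 mm. Origin: middle of the heel edge (outer corner). Back of long leg x = 0, inner face x = -10 mm, the foot reaches to x = -60 mm. +x points to the rail within 10 degrees. Under 1 N near the top tips it without sliding; past 20 degrees it falls by itself.
- tall_end_left (a point): Corner of the tall plate's long leg at its free end, on the back face, at y = +40 mm, z = 120 mm of the plate. Heel to rail is 150 to 190 mm at the start, so 30 to 70 mm are left to push once it lies. Lying, the plate's z points to the rail, its x down, and the foot stands up 60 mm at the end nearer the robot.
- tall_end_right (a point): The same corner at y = -40 mm.
- short_plate: The shorter angle plate, 70 mm high, otherwise the same shape (80 mm wide, foot 60 mm, 10 mm thick), origin likewise at the heel edge; stands on the other half of the board, about 150 mm from the tall one centre to centre. Must stay as it is.
- brass_fitting: Brass pipe nipple, 20 mm diameter, 30 mm high, upright on the board near its left far corner; origin at the centre of its foot. Leave alone.
- socket: Steel socket, 20 mm diameter, 38 mm high, upright on the board near its right far corner; origin at the centre of its foot. Leave alone.
- spray_can: Spray can, 58 mm diameter, 190 mm high, upright on the bench to the left of the board; origin at the centre of its foot. Leave alone.
- tub: Closed tub with black cap, 84 mm diameter, 100 mm high, on the bench to the right of the board; origin at the centre of its foot. Leave alone.
- screwdriver: Screwdriver 200 mm long with red handle, lying on the bench beyond the stop rail; origin under its middle. Leave alone.
- pipe_collar: Brass ring, 48 mm diameter, 20 mm high, on the bench to the left of the board; origin at the centre of its underside. Leave alone.
- wrench: Steel wrench 170 mm long lying on the bench to the right of the board; origin under its middle. Leave alone.
There are look-alikes about, which are no part of the job. Leave any green look-alike of the tall_plate alone.

How it is judged:
By the outcome, as a careful person would: the job done as asked, in the order asked, and still so for the second after the job is handed in, with the robot touching nothing.
It also fails if it takes over 48 s, if anything falls off the work surface, if the arm or the gripper's body presses on something with over 40 N, if the wrist force passes 120 N, or if a joint passes its speed limit or range.

ROBOT

A 6-joint arm with a two-finger parallel gripper is mounted at the origin on the work surface. World frame = base frame: x ahead of the robot, y to its left, z up, the work surface at z = 0. Lengths are in m, angles in degrees, forces in N, time in s.
With the tool pointing down it reaches from about 0.325 to 0.875 m from the base axis. Payload 4.4 kg.
Tool frame: the origin (TCP) lies on the centre line of the jaws, within the pads' length; the fingertips stand 22 mm ahead of it and the grasp point (between the pads) lies 3 mm ahead of it; z points along the fingers, y is the line along which they close (so a half turn about z gives the same grasp; the last joint's range is limited). The gripper opens to 85 mm and grips with 20 to 120 N. Pads are 22 mm wide; open, the fingers measure 114 mm over their backs; the gripper's body (76 mm by 85 mm) begins 54 mm behind the grasp point. The pads swing forward as they close: fully open they stand 13 mm farther back than shut.
Start: joints at [-8.623, 11.837, 88.321, -0, 79.842, -8.623], TCP at [0.575, -0, 0.253] pointing down, gripper open.
Joint ranges: [-156.59, 156.59], [-49.26, 127.26], [12.9, 141.05], [-63.56, 243.56], [4.71, 150.69], [-161.64, 161.64]. Speed limits (degrees/s): [159.86, 159.86, 180, 180, 180, 180].

INTERFACE

Orientations are given as [roll, pitch, yaw] about the fixed x, y, z axes, in that order (R = Rz(yaw) Ry(pitch) Rx(roll)).
In Python, from rig import * gives the robot as it stands.
- The arm moves only by the tool jog_arm, never from a script. Its argument "deltas" is text: rows parted by semicolons, each of 4 numbers parted by spaces: the shift along the tool's x, y, z normalised to -1 to 1, where 1 is 5 cm, then the turn about the tool's z normalised to -1 to 1, where 1 is 60 degrees. A call has 1 to 20 rows; each row shifts and turns the commanded pose from where the row before left it, along the tool's axes as they then stand; what a row does not reach is not made up. A row lasts 1/8 s, in which the tool goes at most 62.5 mm and 10.7 degrees, less where a joint would pass 70% of its speed; a pose out of reach is approached as far as the arm can. A call with a number of a shift or a turn outside -1 to 1 is refused whole. A call with a gripper value outside its range is refused whole. "claw" is the finger opening in mm, from 0 to 85.4, set as the call begins (left out, the last holds). The fingers move at their own pace and stop on an object; "squeeze" is the grip in N (left out, the last holds). Time passes only in rows, so rows that do not move let the fingers close. It gives the time, the measured TCP pose, the force, the opening and the grip force at its end, in the units of the state.
- get_obs(): the state, without advancing time (a new reading comes with each control period).
- get_image(name): name is "scene" or "side" or "wrist"; returns a dict with "color" (384x512x3 uint8, blue, green, red), "fx", "fy", "cx", "cy" (pixels), "k1" (the pictures are not rectified: a ray, as slopes to the right and down, at radius r is drawn at 1 + k1 r^2 times it, then the intrinsics apply), "T" (4x4, takes a point from camera to world coordinates). Camera axes: x right, y up, looking along -z (the intrinsics and any distortion apply to the point x, -y, -z); pixel columns grow to the right and rows downward; lengths in m; the calibration is good to about 2 mm. A picture is of the moment at which its call begins. There is no depth.
- sign_off(): hands the job in; it is judged then, once.
Trained networks look in a picture, given as the dict that the camera call returned (one of the last four; its "shot" number tells which), for a name from the list of things; names that differ only in an ending like _2 or _b are one class to them, and where a whole thing is asked for, a point or a joint stands for the part that bears it (a point fixed in the world has none). Each returns a list of dicts, best first, with "confidence" (0 to 1); they miss things now and then, are a little off and sometimes report something else, mostly with a low value. They report only what shows in the picture. A call takes as long as a camera call. They do not tell look-alikes from the thing itself.
- spot_in(picture, target): "centre" ([row, column] in pixels, amid what is visible of it).
The state is a dict: "time_s": time; "q": joint angles; "qd": joint speeds; "effort": joint torques, N m; "tool_pos": TCP position; "tcp_rot": TCP orientation; "wrist_force": force on the tool from outside, world axes, zero at the start; "ft_torque": the same for the moment, N m; "grip_width": finger opening in m; "grip_force": force on a finger pad.
Only numpy, scipy, OpenCV 4.12 (cv2) and the standard library are available. Lean on these libraries where they do the work, as an engineer would, in place of code of your own. Each camera call takes 0.05 s, during which the arm holds its last target. There are 200 camera calls.

## Working session

There is one attempt and no reset: what is moved stays moved. The work goes in short steps, Python scripts to look and compute and a tool call to move; the robot and the scene stay as the last step left them, time stands still between calls to the robot, and variables do not carry over. Pictures are saved under pics/ and viewed, at most 10 in all, crops included, and the job is handed in when it is done.

Besides the shell and the picture viewer there is one more tool, called after "Call:" as name(argument=value, ...), one argument or row to a line, values as JSON. jog_arm: Moves the arm, as the interface text tells. Scaled input: -1 to 1 covers 5 cm each way for a shift and 60 degrees each way for a turn. Its arguments: {"type":"object","properties":{"deltas":{"type":"string"},"claw":{"type":"number"},"squeeze":{"type":"number"}},"required":["deltas"]}

```bash
mkdir -p pics; cat > h.py <<'E'
from rig import *
import numpy as np, cv2, pickle
def ray(im,rc):
    r,c=rc
    K=np.array([[im["fx"],0,im["cx"]],[0,im["fy"],im["cy"]],[0,0,1.]])
    p=cv2.undistortPoints(np.array([[[c,r]]],float),K,np.array([im["k1"],0,0,0.]))[0,0]
    T=np.array(im["T"]); return T[:3,3],T[:3,:3]@np.array([p[0],-p[1],-1.])
def onz(im,rc,z):
    o,d=ray(im,rc); return (o+d*(z-o[2])/d[2])
def proj(im,P):
    T=np.array(im["T"]); p=(np.array(P)-T[:3,3])@T[:3,:3]
    a=np.stack([p[...,0]/-p[...,2],-p[...,1]/-p[...,2]],-1)
    a=a*(1+im["k1"]*(a**2).sum(-1,keepdims=True))
    return np.stack([a[...,1]*im["fy"]+im["cy"],a[...,0]*im["fx"]+im["cx"]],-1) # row,col
E
cat > a.py <<'E'
from h import *
ims={}
for n in ["scene","side","wrist"]:
    im=get_image(n); ims[n]=im; 
    print(n,im["k1"],np.round(im["T"],3).tolist())
    for t in ["tall_plate","short_plate","tall_end_left","tall_end_right","stop_face","brass_fitting","socket","board"]:
        print(t,[(np.round(s["centre"]).tolist(),round(s["confidence"],2),np.round(onz(im,s["centre"],.012)[:2],3).tolist()) for s in spot_in(im,t)[:3]])
pickle.dump(ims,open("ims.pkl","wb"))
cv2.imwrite("pics/a.png",cv2.resize(ims["scene"]["color"],(768,576)))
cv2.imwrite("pics/b.png",cv2.resize(ims["side"]["color"],(768,576)))
print(get_obs())
E
python3 a.py
```

```text
scene -0.051833034226850754 [[-0.657, -0.409, 0.633, 1.328], [0.754, -0.344, 0.56, 0.666], [-0.011, 0.845, 0.534, 0.735], [0.0, 0.0, 0.0, 1.0]]
tall_plate [([175.0, 121.0], 0.83, [0.677, -0.469]), ([190.0, 234.0], 0.75, [0.514, -0.142]), ([210.0, 155.0], 0.69, [0.731, -0.235])]
short_plate [([206.0, 285.0], 0.62, [0.484, 0.025])]
tall_end_left [([186.0, 235.0], 0.96, [0.496, -0.155]), ([171.0, 121.0], 0.77, [0.664, -0.487])]
tall_end_right [([173.0, 124.0], 0.82, [0.665, -0.474]), ([190.0, 232.0], 0.71, [0.518, -0.145]), ([147.0, 221.0], 0.69, [0.343, -0.363])]
stop_face [([229.0, 252.0], 0.81, [0.621, 0.024])]
brass_fitting [([262.0, 215.0], 0.65, [0.773, 0.042])]
socket [([220.0, 177.0], 0.63, [0.72, -0.154]), ([263.0, 214.0], 0.61, [0.778, 0.045])]
board [([229.0, 252.0], 0.94, [0.623, 0.025]), ([220.0, 178.0], 0.7, [0.719, -0.15]), ([187.0, 231.0], 0.24, [0.511, -0.158])]
side -0.08369296740222487 [[0.979, 0.152, -0.137, 0.44], [-0.204, 0.71, -0.674, -0.59], [-0.005, 0.688, 0.726, 0.74], [0.0, 0.0, 0.0, 1.0]]
tall_plate [([345.0, 377.0], 0.74, [0.723, -0.399]), ([230.0, 269.0], 0
[... 1418 characters left out ...]
.598, 0.033])]
{'time_s': 1.35, 'q': array([-8.62232467e+00,  1.18365236e+01,  8.83222478e+01, -6.01867771e-04,
        7.98398331e+01, -8.62446110e+00]), 'qd': array([-0.04671762, -0.02464639, -0.07204701,  0.0551021 ,  0.04328982,
       -0.01787935]), 'effort': array([ 8.47528881e-04, -3.83051133e+01, -2.91959453e+01, -1.21879352e-04,
        1.07608728e-03,  6.55354086e-06]), 'tool_pos': array([ 5.75004843e-01, -8.19803386e-06,  2.53282790e-01]), 'tcp_rot': array([1.79998709e+02, 7.94998442e-04, 9.00022426e+01]), 'wrist_force': array([-1.01488858,  0.67056628, -0.67427203]), 'ft_torque': array([-0.00164302, -0.01026528, -0.00458619]), 'grip_force': 0.0, 'grip_width': 0.08516090124265614}
```

View pics/a.png

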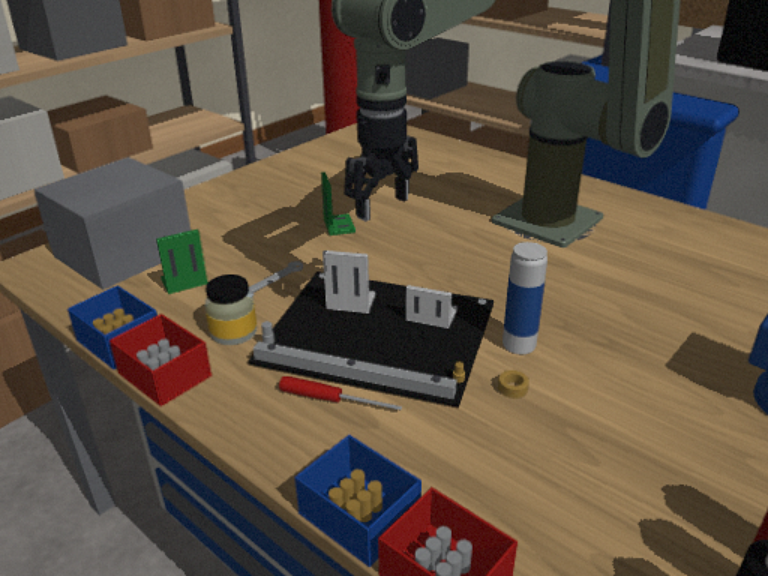

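View pics/b.png

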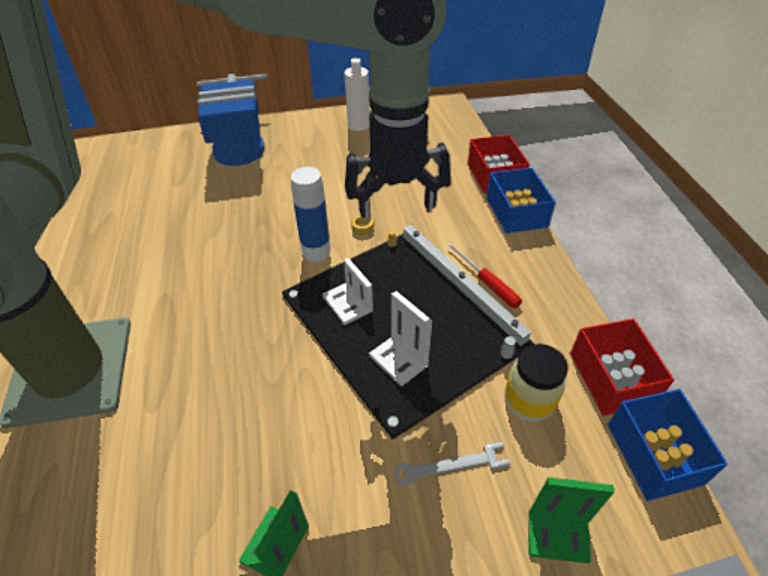

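Scene view: the tall white plate is at about (380,345) in the enlarged picture, the short one at (305,430), the rail runs from (350,255) to (390,455), and the green look-alikes stand off the board. The side view agrees, with the tall plate at (340,405) and the short one at (290,350). I'll crop both for corner positions.

```bash
python3 - <<'E'
from h import *
ims=pickle.load(open("ims.pkl","rb"))
a=ims["scene"]["color"][160:272,165:332]; b=ims["side"]["color"][145:295,185:360]
a=cv2.resize(a,None,fx=4.7,fy=4.7,interpolation=cv2.INTER_CUBIC); b=cv2.resize(b,None,fx=4,fy=4,interpolation=cv2.INTER_CUBIC)
cv2.imwrite("pics/c.png",a);cv2.imwrite("pics/d.png",b)
E
```

```text
(no output)
```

View pics/c.png

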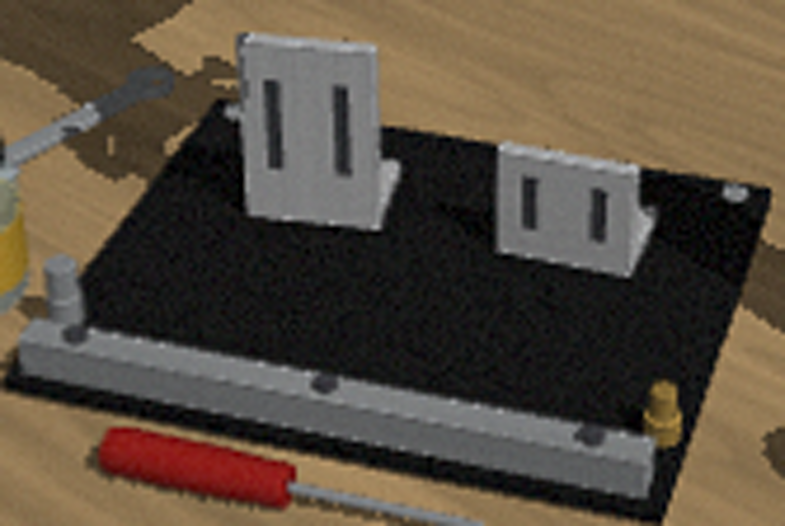

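View pics/d.png

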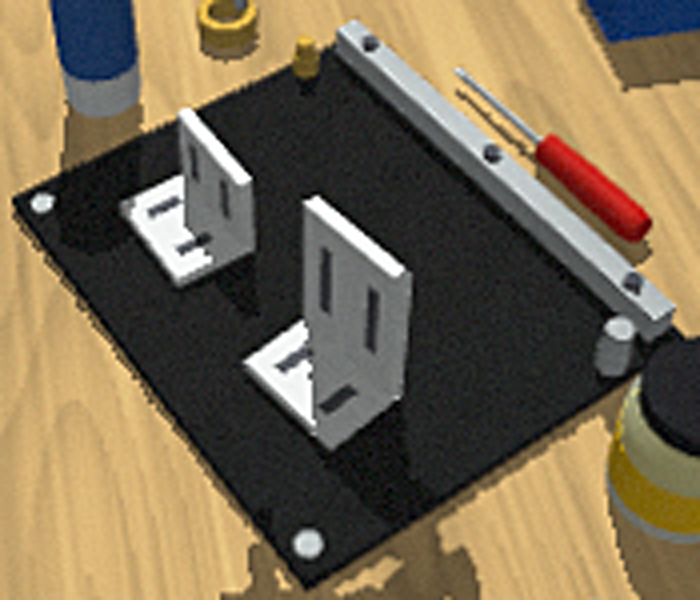

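Scene crop: the tall plate's back face runs from its top corners at about (243,42) and (377,50) to its heel corners at (248,215) and (381,229). Side crop: it shows the inner face, with the top at (305,204)–(410,270), the right heel at (404,396) and the foot tip at (245,360)–(330,448). I'll fit the board and plate poses to these corners.

```bash
cat > fit.py <<'E'
from h import *
from scipy.optimize import least_squares
def place(p,P):
    c,s=np.cos(p[2]),np.sin(p[2]); P=np.asarray(P,float)/1000
    return np.stack([p[0]+c*P[:,0]-s*P[:,1],p[1]+s*P[:,0]+c*P[:,1],P[:,2]],-1)
def fit(ims,obs,p0,zo=0):
    O=[(n,np.array([o[1] for o in l],float)+[0,0,zo],np.array([o[0] for o in l],float)) for n,l in obs.items()]
    f=lambda p:np.concatenate([(proj(ims[n],place(p,P))-px).ravel() for n,P,px in O])
    r=least_squares(f,p0,loss="soft_l1"); print("pose",np.round(r.x[:2],4),"yaw",round(np.degrees(r.x[2]),2)); print(np.round(f(r.x).reshape(-1,2),1).tolist()); return r.x
S=lambda x,y:(160+y/4.7,165+x/4.7)
D=lambda x,y:(145+y/4,185+x/4)
E
cat > f1.py <<'E'
from fit import *
ims=pickle.load(open("ims.pkl","rb"))
B={"scene":[(S(222,102),(-150,-180,12)),(S(770,190),(-150,180,12)),(S(655,450),(145,170,36)),(S(22,340),(145,-170,36)),(S(35,320),(125,-170,36)),(S(8,377),(150,-180,12))],
"side":[(D(14,198),(-150,180,12)),(D(303,578),(-150,-180,12)),(D(337,28),(125,170,36)),(D(657,325),(125,-170,36)),(D(672,313),(145,-170,36))]}
T={"scene":[(S(244,41),(0,-40,120)),(S(377,49),(0,40,120)),(S(248,215),(0,-40,0)),(S(381,229),(0,40,0))],
"side":[(D(410,270),(0,-40,120)),(D(319,197),(0,40,120)),(D(304,204),(-10,40,120)),(D(398,278),(-10,-40,120)),(D(404,396),(0,-40,0)),(D(330,449),(-60,-40,0)),(D(245,360),(-60,40,10))]}
Sh={"scene":[(S(499,147),(0,-40,70)),(S(637,169),(0,40,70)),(S(497,249),(0,-40,0)),(S(631,276),(0,40,0))],
"side":[(D(253,182),(0,-40,70)),(D(254,250),(0,-40,0)),(D(182,286),(-60,-40,0)),(D(180,115),(-10,40,70))]}
b=fit(ims,B,[.62,0,0]);b1=[fit(ims,{n:B[n]},b) for n in B]
t=fit(ims,T,[.55,-.08,0],12);s=fit(ims,Sh,[.5,.05,0],12)
R=lambda p:np.array([[np.cos(p[2]),np.sin(p[2])],[-np.sin(p[2]),np.cos(p[2])]])
for q in(t,s):print("in board",R(b)@(q[:2]-b[:2]),np.degrees(q[2]-b[2]))
for n in ims:
    for t_ in ["tall_end_left","tall_end_right"]: print(n,t_,proj(ims[n],place(t,[[0,40 if 'left' in t_ else -40,132]])))
np.save("poses.npy",[b,t,s])
E
python3 f1.py
```

```text
pose [ 0.5861 -0.0044] yaw 23.16
[[-1.4, -0.4], [-0.9, 1.4], [2.7, -1.0], [-0.7, -0.5], [-1.1, 0.3], [-0.5, -1.0], [-1.1, -1.0], [0.8, 0.6], [-0.4, -0.6], [-1.9, -0.9], [-2.5, 0.9]]
pose [ 0.586 -0.004] yaw 23.85
[[-1.1, -1.2], [-1.4, 1.0], [2.3, 0.1], [-0.0, -0.2], [-0.4, 0.6], [0.2, -0.6]]
pose [ 0.5862 -0.0074] yaw 22.55
[[-1.0, -0.6], [1.9, -0.2], [0.3, 0.4], [-0.3, -0.6], [-0.9, 1.4]]
pose [ 0.5835 -0.0834] yaw 30.07
[[-0.6, -1.6], [0.3, -0.2], [0.1, 0.1], [-0.1, 0.0], [0.3, 0.7], [-1.1, -0.9], [-0.7, -0.3], [0.7, 0.5], [-0.5, -0.6], [0.2, 0.1], [-0.2, -0.4]]
pose [0.5221 0.0529] yaw 21.75
[[-0.0, -0.6], [0.6, -0.3], [0.2, -0.3], [-0.1, -0.0], [-0.8, -0.1], [-0.1, 0.3], [0.6, -0.8], [-0.6, -1.0]]
in board [-0.03339634 -0.07163351] 6.908262260484917
in board [-0.03632225  0.07783337] -1.4081979807321305
scene tall_end_left [[170.68557642 245.0247662 ]]
scene tall_end_right [[168.08781273 215.3032279 ]]
side tall_end_left [[193.16988107 263.89861684]]
side tall_end_right [[212.84536633 288.16506251]]
wrist tall_end_left [[247.16440472 239.82679261]]
wrist tall_end_right [[310.28998163 281.67968257]]
```

Both fits agree with the task data: heel to rail is 158 mm and the plate is yawed about 7° from the board. Tall plate heel: (0.5835, −0.0834), yaw 30°. I'll push with two partly open fingers, first turning and moving above the foot.

Call:
jog_arm(
  deltas="0 0 0 0.1667;0 0 0 0.1667;0 0 0 0.1667;0 0 0 0.1667;0 0 0 0.1667;0 0 0 0.1667;0 0 0 0;-0.3 0.25 0 0;-0.3 0.25 0 0;-0.3 0.25 0 0;-0.3 0.25 0 0;-0.3 0.25 0 0;-0.23 0.28 0 0;0 0 0 0;0 0 0 0",
  claw=45,
  squeeze=40,
)

```text
time_s: 3.22
tool_pos: [0.5384, -0.1094, 0.2532]
tcp_rot: [-180.0, -0.0, 30.0]
wrist_force: [-0.1, 0.2, 0.1]
grip_width: 0.0453
grip_force: 0.0
```

Call:
jog_arm(
  deltas="0 0 0.32 0;0 0 0.32 0;0 0 0.32 0;0 0 0.32 0;0 0 0.32 0;0 0 0.32 0;0 0 0.32 0;0 0 0.32 0;0 0 0 0;0 0 0 0",
)

```text
time_s: 4.47
tool_pos: [0.5387, -0.1097, 0.1256]
tcp_rot: [180.0, -0.0, 30.0]
wrist_force: [0.2, 0.6, 0.3]
grip_width: 0.0448
grip_force: 0.0
```

```bash
python3 - <<'E'
from h import *
im=get_image("side"); print(get_obs()["tool_pos"],get_obs()["wrist_force"])
cv2.imwrite("pics/e.png",cv2.resize(im["color"][120:300,170:380],None,fx=3,fy=3,interpolation=cv2.INTER_CUBIC))
E
```

```text
[ 0.53895129 -0.1097545   0.12596892] [ 0.52793696 -0.4414657  -0.34793045]
```

View pics/e.png

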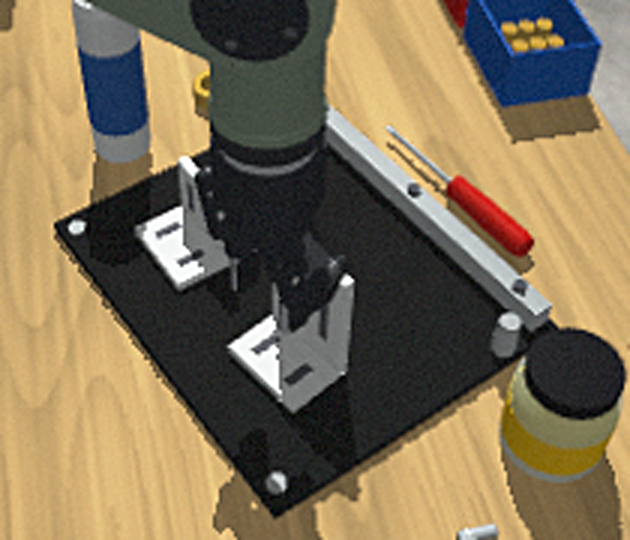

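The gripper is above the foot with no contact, the short plate is untouched, and the fingers show at about (235,270) and (300,290). I'll project the expected fingertip points to check the sideways offset.

```bash
python3 - <<'E'
from h import *
ims=pickle.load(open("ims.pkl","rb")); im=ims["side"]
u=np.array([np.cos(np.radians(30)),.5,0]);v=np.array([.5,-.866,0]);c=np.array([.539,-.1097,0])
for z in(.104,.112,.176):
  for y in(-.03,.03): print(z,y,[((proj(im,c+u*dx+v*y+[0,0,z])-[120,170])*3)[::-1].round() for dx in(-.011,.011)])
E
```

```text
0.104 -0.03 [array([230., 292.]), array([252., 277.])]
0.104 0.03 [array([283., 339.]), array([305., 323.])]
0.112 -0.03 [array([230., 285.]), array([252., 271.])]
0.112 0.03 [array([283., 333.]), array([305., 317.])]
0.176 -0.03 [array([228., 229.]), array([251., 214.])]
0.176 0.03 [array([284., 278.]), array([307., 261.])]
```

Call:
jog_arm(
  deltas="0.1 0 0 0;0.1 0 0 0;0.1 0 0 0;0.1 0 0 0;0.1 0 0 0;0.05 0 0 0;0.05 0 0 0;0.05 0 0 0;0.05 0 0 0;0.05 0 0 0;0.05 0 0 0;0.05 0 0 0;0.05 0 0 0;0.05 0 0 0;0.05 0 0 0;0.05 0 0 0;0.05 0 0 0;0.05 0 0 0;0.05 0 0 0",
)

```text
time_s: 6.9
tool_pos: [0.5905, -0.0794, 0.1253]
tcp_rot: [180.0, -0.0, 30.0]
wrist_force: [0.5, 0.3, -0.1]
grip_width: 0.0449
grip_force: 0.0
```

```bash
python3 - <<'E'
from h import *
im=get_image("side"); print(get_obs()["tool_pos"],get_obs()["wrist_force"])
cv2.imwrite("pics/f.png",cv2.resize(im["color"][120:300,170:380],None,fx=3,fy=3,interpolation=cv2.INTER_CUBIC))
E
```

```text
[ 0.59074679 -0.07930082  0.12535084] [ 0.85153243 -0.45269595 -0.57992877]
```

View pics/f.png

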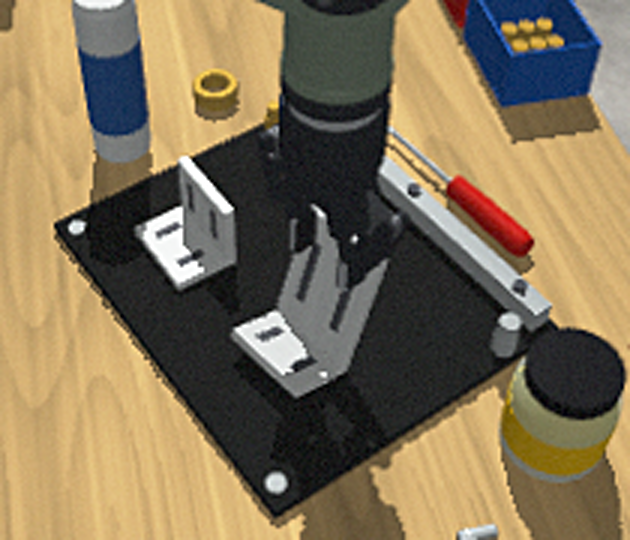

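The plate is tilting over its heel: the foot tip at (235,330)–(300,390) has lifted, the top is at (320,210)–(385,260), and both fingers are on the inner face. I'll keep pushing gently past 20°.

Call:
jog_arm(
  deltas="0.05 0 0 0;0.05 0 0 0;0.05 0 0 0;0.05 0 0 0;0.05 0 0 0;0.05 0 0 0;0 0 0 0;0 0 0 0;0 0 0 0;0 0 0 0;0 0 0 0;0 0 0 0",
)

```text
time_s: 8.45
tool_pos: [0.6033, -0.072, 0.1253]
tcp_rot: [180.0, 0.0, 30.0]
wrist_force: [-0.5, 0.7, -0.4]
grip_width: 0.0451
grip_force: 0.0
```

```bash
python3 - <<'E'
from h import *
im=get_image("side"); print(get_obs()["tool_pos"],get_obs()["wrist_force"])
cv2.imwrite("pics/g.png",cv2.resize(im["color"][145:295,185:360],None,fx=4,fy=4,interpolation=cv2.INTER_CUBIC))
pickle.dump(im,open("g.pkl","wb"))
E
```

```text
[ 0.60325994 -0.07203205  0.12528703] [-0.28386211  0.06725592  0.51916156]
```

View pics/g.png

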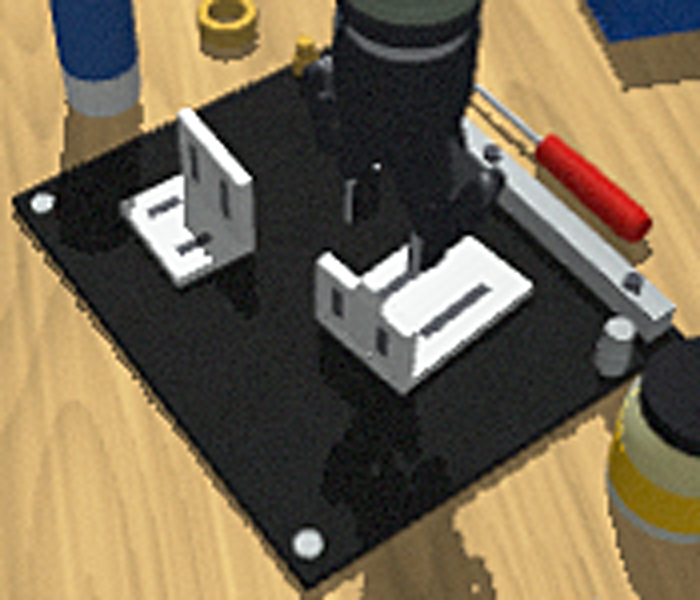

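The plate lies flat on its back. The heel's right end is at (405,392), about where it was, and its foot stands up and nothing else moved. I'll turn to the board's yaw, back off behind the heel and go down.

Call:
jog_arm(
  deltas="0 0 0 0.1133;-0.18 0 0 0;-0.18 0 0 0;-0.18 0 0 0;-0.18 0 0 0;-0.18 0 0 0;-0.19 0.02 0 0;0 0 0 0;0 0 0 0;0 0 0.22 0;0 0 0.22 0;0 0 0.22 0;0 0 0.22 0;0 0 0.22 0;0 0 0.22 0;0 0 0.22 0;0 0 0 0;0 0 0 0",
)

```text
time_s: 10.75
tool_pos: [0.5539, -0.0945, 0.0485]
tcp_rot: [180.0, -0.0, 23.2]
wrist_force: [0.4, 0.1, 0.0]
grip_width: 0.0446
grip_force: 0.0
```

```bash
python3 - <<'E'
from fit import *
# lying plate check from side view g, plus better board from stop rail
im=pickle.load(open("g.pkl","rb"))
L={"side":[(D(405,393),(0,-40,0)),(D(414,333),(0,-40,60)),(D(318,258),(0,40,60)),(D(532,287),(120,-40,10)),(D(318,317),(0,40,0)),(D(470,238),(120,40,10))]}
t=fit({"side":im},L,[.58,-.08,.5],12)
b=np.load("poses.npy")[0]; c,s=np.cos(b[2]),np.sin(b[2]); print("board frame",np.array([[c,s],[-s,c]])@(t[:2]-b[:2]))
o=get_obs();print("tool board",np.array([[c,s],[-s,c]])@(o["tool_pos"][:2]-b[:2]),o["tool_pos"],o["wrist_force"])
E
```

```text
pose [ 0.5862 -0.0838] yaw 28.07
[[0.5, -0.2], [1.0, -1.1], [-0.2, 0.7], [-0.0, 2.0], [-0.2, 0.5], [-5.3, -4.0]]
board frame [-0.03117023 -0.07309918]
tool board [-0.06506885 -0.07020143] [ 0.55386465 -0.09449297  0.04847181] [0.43192718 0.14844345 0.02912568]
```

The plate's lying pose agrees with expectation: the heel is at board x −31 mm. The fingers should travel about 59 mm to reach flush, so I'll push 50 mm first.

Call:
jog_arm(
  deltas="0.1 0 0 0;0.05 0 0 0;0.05 0 0 0;0.05 0 0 0;0.05 0 0 0;0.05 0 0 0;0.05 0 0 0;0.05 0 0 0;0.05 0 0 0;0.05 0 0 0;0.05 0 0 0;0.05 0 0 0;0.05 0 0 0;0.05 0 0 0;0.05 0 0 0;0.05 0 0 0;0.05 0 0 0;0.05 0 0 0;0.05 0 0 0;0 0 0 0",
)

```text
time_s: 13.25
tool_pos: [0.6, -0.0746, 0.0484]
tcp_rot: [180.0, -0.0, 23.2]
wrist_force: [-0.4, 0.1, -0.6]
grip_width: 0.0451
grip_force: 0.0
```

Call:
jog_arm(
  deltas="0.03 0 0 0;0.03 0 0 0;0.03 0 0 0",
)

```text
time_s: 13.62
tool_pos: [0.6037, -0.073, 0.0484]
tcp_rot: [180.0, 0.0, 23.2]
wrist_force: [-2.4, -1.3, 1.5]
grip_width: 0.045
grip_force: 0.0
```

```bash
cat > look.py <<'E'
from fit import *; import sys
im=get_image("side"); im2=get_image("scene"); pickle.dump({"side":im,"scene":im2},open("l.pkl","wb"))
a=cv2.resize(im["color"][165:265,245:360],None,fx=5,fy=5,interpolation=cv2.INTER_CUBIC)
c=cv2.resize(im2["color"][205:255,160:310],None,fx=5,fy=5,interpolation=cv2.INTER_CUBIC)[:,:575] if len(sys.argv)<3 else None
cv2.imwrite("pics/%s.png"%sys.argv[1],a)
o=get_obs();print(o["time_s"],o["tool_pos"],o["wrist_force"])
E
python3 look.py h
```

```text
13.725 [ 0.60390204 -0.07292885  0.04838876] [-2.67571804 -0.97519278  0.67752925]
```

View pics/h.png

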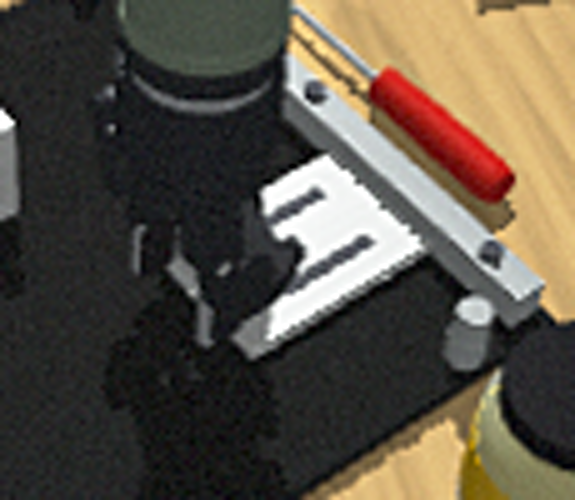

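The long leg's end (330,155)–(425,245) is a few mm short of the rail and nearly parallel to it, with the socket at (470,330) clear. I'll close the gap in 1 mm steps and watch the force.

Call:
jog_arm(
  deltas="0.02 0 0 0;0.02 0 0 0;0.02 0 0 0;0.02 0 0 0",
)

```text
time_s: 14.22
tool_pos: [0.6042, -0.0727, 0.0478]
tcp_rot: [-179.9, 0.5, 23.2]
wrist_force: [-14.1, -6.8, 7.6]
grip_width: 0.0451
grip_force: 0.0
```

Call:
jog_arm(
  deltas="0.02 0 0 0;0.02 0 0 0;0 0 0 0",
)

```text
time_s: 14.6
tool_pos: [0.6038, -0.0718, 0.0466]
tcp_rot: [-179.8, 0.7, 23.2]
wrist_force: [-14.3, -6.3, 3.7]
grip_width: 0.045
grip_force: 0.0
```

```bash
python3 - <<'E'
from fit import *
im=get_image("side"); im2=get_image("scene"); w=get_image("wrist"); pickle.dump({"side":im,"scene":im2,"wrist":w},open("l.pkl","wb"))
f=lambda c,s:cv2.resize(c,s,interpolation=cv2.INTER_CUBIC)
a=f(im["color"][180:240,285:360],(375,300)); c=f(im2["color"][190:250,175:250],(375,300)); d=f(w["color"],(400,300))
out=np.zeros((600,775,3),np.uint8); out[:300,:375]=a; out[:300,380:755]=c; out[300:,:400]=d; cv2.imwrite("pics/i.png",out)
o=get_obs();print(o["time_s"],o["tool_pos"],o["wrist_force"],o["ft_torque"])
for t in["tall_end_left","tall_end_right"]:
  for n,m in(("side",im),("scene",im2),("wrist",w)): print(n,t,[(np.round(s["centre"]).tolist(),round(s["confidence"],2)) for s in spot_in(m,t)[:3]])
E
```

```text
14.75 [ 0.60377547 -0.07179551  0.04649308] [-14.25261905  -6.34137738   3.80998681] [-0.80292864  1.75617433  0.03838984]
side tall_end_left [([343.0, 375.0], 0.85), ([218.0, 310.0], 0.77), ([356.0, 185.0], 0.6)]
scene tall_end_left [([218.0, 225.0], 0.75), ([175.0, 123.0], 0.65)]
wrist tall_end_left [([142.0, 255.0], 0.98)]
side tall_end_right [([345.0, 378.0], 0.92), ([160.0, 262.0], 0.74), ([359.0, 187.0], 0.67)]
scene tall_end_right [([217.0, 223.0], 0.93), ([174.0, 124.0], 0.8)]
wrist tall_end_right []
```

View pics/i.png

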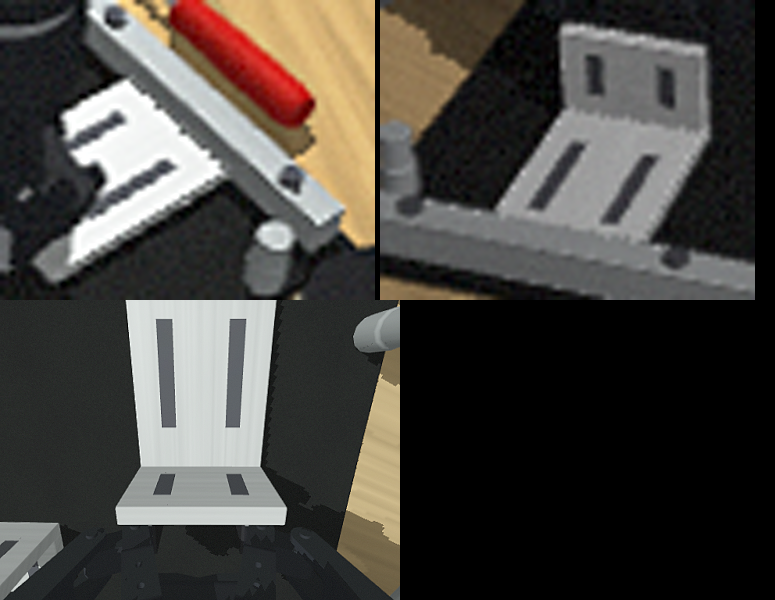

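The side view (top left) shows the leg's end (130,80)–(225,175) against the rail's face along its full width. The wrist view shows the plate square to the fingers. I'll check the gap numerically with intensity profiles in the board frame.

```bash
cat > gap.py <<'E'
from fit import *
L=pickle.load(open("l.pkl","rb")); b=np.load("poses.npy")[0]
g=cv2.cvtColor(L["side"]["color"],cv2.COLOR_BGR2GRAY).astype(np.float32)
xs=np.arange(105,150,.5)
def prof(y,z):
    p=proj(L["side"],place(b,[(x,y,z) for x in xs])).astype(np.float32)
    return cv2.remap(g,p[:,1].reshape(1,-1),p[:,0].reshape(1,-1),cv2.INTER_CUBIC)[0]
print("x",xs[::4].tolist())
for y in(-92,-84,-76,-68,-60,-52,-44): print("leg z22",y,prof(y,22)[::4].round().astype(int).tolist())
for y in(-140,-120,-100,-80,-60,-40): print("rail z36",y,prof(y,36)[::4].round().astype(int).tolist())
E
python3 gap.py
```

```text
x [105.0, 107.0, 109.0, 111.0, 113.0, 115.0, 117.0, 119.0, 121.0, 123.0, 125.0, 127.0, 129.0, 131.0, 133.0, 135.0, 137.0, 139.0, 141.0, 143.0, 145.0, 147.0, 149.0]
leg z22 -92 [244, 241, 239, 239, 242, 250, 245, 187, 115, 92, 89, 87, 84, 82, 123, 195, 214, 210, 210, 205, 199, 195, 201]
leg z22 -84 [246, 243, 243, 243, 246, 255, 254, 195, 117, 110, 99, 90, 87, 83, 119, 197, 224, 212, 206, 204, 200, 201, 204]
leg z22 -76 [241, 240, 241, 244, 246, 244, 184, 97, 86, 118, 96, 86, 88, 87, 109, 185, 229, 216, 204, 204, 201, 199, 202]
leg z22 -68 [242, 241, 242, 242, 243, 249, 258, 227, 125, 94, 87, 82, 83, 88, 117, 179, 214, 211, 202, 203, 201, 201, 206]
leg z22 -60 [245, 246, 246, 245, 246, 255, 275, 256, 156, 93, 89, 81, 82, 88, 122, 181, 206, 211, 206, 205, 204, 204, 206]
leg z22 -52 [249, 246, 246, 244, 247, 252, 264, 259, 170, 99, 92, 88, 82, 85, 129, 197, 218, 212, 206, 205, 204, 204, 207]
leg z22 -44 [249, 244, 244, 244, 245, 251, 241, 167, 115, 94, 89, 88, 86, 87, 121, 193, 224, 215, 208, 206, 205, 206, 210]
rail z36 -140 [11, 18, 72, 97, 95, 94, 93, 88, 73, 125, 190, 126, 38, 36, 68, 94, 90, 77, 108, 150, 176, 194, 194]
rail z36 -120 [100, 126, 115, 95, 92, 92, 93, 93, 84, 109, 186, 225, 212, 204, 202, 200, 197, 205, 205, 167, 107, 82, 82]
rail z36 -100 [247, 256, 219, 147, 106, 90, 89, 87, 83, 113, 185, 215, 212, 210, 206, 198, 194, 201, 206, 168, 112, 82, 90]
rail z36 -80 [252, 259, 249, 166, 124, 105, 86, 86, 87, 109, 187, 233, 222, 205, 205, 203, 201, 203, 209, 182, 122, 85, 95]
rail z36 -60 [251, 256, 272, 204, 116, 91, 89, 82, 82, 121, 191, 217, 213, 207, 205, 205, 205, 208, 211, 177, 127, 94, 98]
rail z36 -40 [217, 229, 216, 153, 130, 110, 88, 86, 86, 105, 174, 231, 225, 210, 207, 206, 207, 209, 216, 187, 118, 81, 96]
```

The rail is straight at board x≈124.2, but the leg's visible edge is at about 120.5 mm. That could be a real gap or the rail's shadow on the leg. I'll back off, rise and look straight down on the joint with the wrist camera.

Call:
jog_arm(
  deltas="-0.1 0 0 0;-0.1 0 0 0;-0.1 0 0 0;-0.1 0 0 0;0 0 -0.5 0;0 0 -0.5 0;0 0 -0.5 0;0 0 -0.5 0;0 0 -0.5 0;0 0 -0.5 0;0.3 0 -0.2 0;0.3 0 -0.2 0;0.3 0 -0.2 0;0.3 0 0 0;0.3 0 0 0;0 0 0 0;0 0 0 0",
)

```text
time_s: 17.18
tool_pos: [0.6592, -0.049, 0.2276]
tcp_rot: [-180.0, 0.1, 23.2]
wrist_force: [0.7, 1.3, 0.5]
grip_width: 0.0449
grip_force: 0.0
```

```bash
python3 - <<'E'
from fit import *
w=get_image("wrist"); s=get_image("side"); pickle.dump({"side":s,"wrist":w},open("l.pkl","wb"))
b=np.load("poses.npy")[0]; print(np.round(w["T"],3).tolist(),get_obs()["tool_pos"])
p=proj(w,place(b,[(125,-110,22),(125,-30,22),(125,-110,36)])); print(p.round())
r,c=p.mean(0).astype(int); r0=min(max(r-70,0),384-140); c0=min(max(c-95,0),512-190)
cv2.imwrite("pics/j.png",cv2.resize(w["color"][r0:r0+140,c0:c0+190],None,fx=4,fy=4,interpolation=cv2.INTER_CUBIC)); print(r0,c0)
g=cv2.cvtColor(w["color"],cv2.COLOR_BGR2GRAY).astype(np.float32); xs=np.arange(104,140,1.)
def prof(y,z):
    q=proj(w,place(b,[(x,y,z) for x in xs])).astype(np.float32)
    return cv2.remap(g,q[:,1].reshape(1,-1),q[:,0].reshape(1,-1),cv2.INTER_LINEAR)[0].round().astype(int).tolist()
print(xs[0])
for y in(-100,-85,-60,-45): print("z22",y,prof(y,22))
for y in(-120,-80,-40,20): print("z36",y,prof(y,36))
print("z12",prof(-20,12),prof(-125,12))
E
```

```text
[[0.394, 0.87, 0.295, 0.736], [-0.919, 0.374, 0.125, -0.015], [-0.002, -0.32, 0.947, 0.349], [0.0, 0.0, 0.0, 1.0]] [ 0.65915659 -0.04910604  0.2278984 ]
[[101. 294.]
 [101. 217.]
 [102. 296.]]
31 173
104.0
z22 -100 [229, 229, 229, 229, 229, 229, 229, 229, 229, 230, 230, 230, 230, 231, 230, 168, 147, 151, 155, 155, 140, 181, 200, 199, 200, 201, 203, 203, 204, 205, 203, 202, 201, 200, 200, 201]
z22 -85 [232, 232, 232, 232, 233, 233, 234, 233, 233, 233, 233, 233, 233, 235, 238, 220, 165, 156, 160, 158, 143, 181, 202, 201, 201, 203, 204, 204, 203, 203, 203, 203, 201, 201, 201, 204]
z22 -60 [234, 234, 233, 234, 234, 233, 234, 234, 233, 232, 233, 233, 234, 236, 237, 168, 151, 155, 158, 156, 145, 186, 202, 200, 204, 204, 206, 204, 205, 203, 204, 204, 203, 203, 204, 206]
z22 -45 [233, 233, 232, 233, 232, 233, 234, 233, 233, 234, 233, 234, 234, 234, 237, 241, 194, 158, 157, 156, 141, 187, 204, 202, 206, 205, 206, 206, 203, 204, 203, 205, 205, 204, 206, 207]
z36 -120 [52, 49, 49, 50, 50, 52, 51, 55, 50, 48, 52, 52, 51, 30, 27, 32, 35, 31, 31, 28, 34, 120, 208, 203, 201, 201, 201, 203, 206, 205
[... 200 characters left out ...]
 201, 201, 202, 203]
z36 -40 [236, 236, 235, 236, 235, 235, 235, 235, 235, 235, 235, 234, 236, 236, 240, 219, 147, 156, 160, 159, 150, 166, 201, 205, 205, 206, 206, 205, 205, 204, 205, 206, 205, 205, 206, 207]
z36 20 [52, 53, 54, 53, 50, 54, 52, 52, 51, 52, 53, 52, 45, 30, 30, 30, 30, 28, 30, 26, 24, 157, 208, 205, 206, 206, 203, 204, 206, 207, 208, 209, 208, 208, 209, 208]
z12 [52, 52, 52, 54, 51, 52, 52, 52, 52, 52, 45, 34, 31, 32, 33, 31, 30, 29, 27, 29, 91, 212, 208, 204, 206, 207, 206, 206, 205, 205, 205, 207, 209, 207, 208, 210] [49, 48, 49, 51, 52, 51, 51, 52, 55, 54, 52, 41, 30, 32, 33, 31, 32, 30, 28, 26, 69, 210, 206, 201, 200, 201, 202, 204, 207, 204, 204, 202, 201, 199, 199, 200]
```

View pics/j.png

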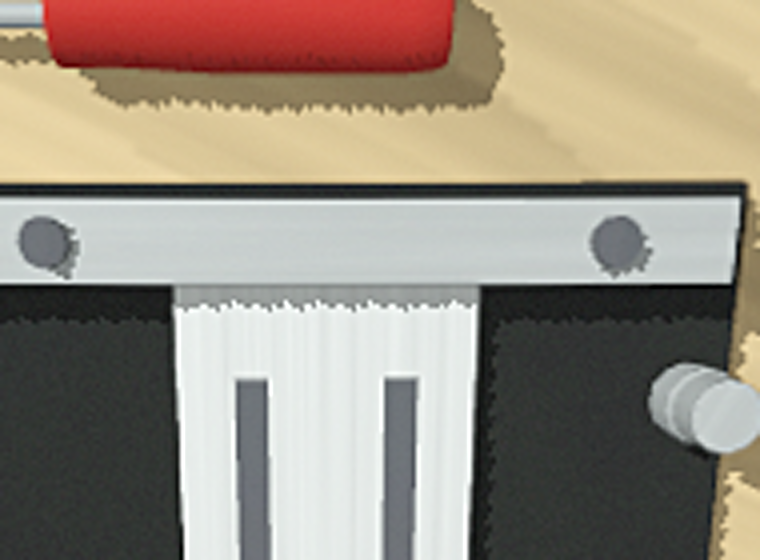

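The last picture settles it: the leg's end (175–480, 285) carries a strip of rail shadow and meets the rail across its full width. No dark board shows between them. Shaded leg reads about 150 right up to the rail edge, where bare board would read about 30. The gripper is clear, so I'm handing in.

```bash
python3 -c "
from rig import *
print(sign_off())"
```

```text
the job is handed in; nothing more can be done
None
```

The tall plate was tipped over its heel onto its back and pushed flush and square against the stop rail, nothing else was disturbed in the camera views, and the job was handed in at about 17 s.

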